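# Turn the press's nest plate end for end

## Task

The bench press is set up for thin hose: please change it to thick. Draw the loose nest plate straight out from under the hood, lift it clear of the bed, turn it end for end and set it back on the bed, then slide it in again wide saddle first until it clicks fully home under the ram, against the end stop hidden in there, and let go. Push firmly but do not ram it, and leave the other things on the bench where they are.

Things in the scene. Friction and masses are not known exactly. Their poses are not given: they have to be found in the camera images.
- press: Small bench press for hose fittings, bolted down. Origin on the bench top under the middle of the hood's front lip; x points in under the hood, y left when facing it, z up. Grey bed: top 20 mm up, x -170 to 135, y -75 to 75 mm, oiled, open and flat in front of the lip. A 40 mm aluminium ram cylinder stands on the hood at x = 44 mm, its top 126 mm above the bench.
- hood_lip (a point): Middle of the lower edge of the dark hood's front lip, 66 mm above the bench; axes as the press. The hood runs from here 115 mm back, is 124 mm wide, top 74 mm above the bench. Under it is a 73 mm wide way between solid cheeks. Low flared guides (top 30 mm above the bench) widen the mouth to about 90 mm, 32 mm in front of it.
- stop: Fixed rear wall under the hood, origin in the middle of its front face at bed level, 109 mm behind the lip; axes as the press. It carries the adjustable end stop, a solid block hidden under the hood and set differently each time: the plate's leading end is home somewhere 70 to 94 mm behind the lip (rib centre 0 to 24 mm behind it), to be found by feel. Do not ram the block.
- feeler (a joint): Travel in m of a small hidden sprung pad on that end stop, pushed in by the plate: 0 = plate not there, 0.002 = plate home; 1.5 mm further the plate meets the solid block. Its spring is weak (about 1.5 N). A spring ball in the right-hand cheek moves with the stop and holds the plate home: it drags on the plate's edge (5 to 15 N as the leading corner meets it, 27 to 35 mm before home), then clicks into a notch.
- nest_rib (a point): Centre, half-way up, of the plain rib across the middle of the loose aluminium nest plate: rib 16 (x) x 40 (y) x 28 mm high. Plate 140 (x) x 70 (y) x 12 mm, corners bevelled, 0.3 to 0.6 kg, balanced here; this point is 26 mm above its underside, 14 above its upper face. x points from the wide saddle's end to the narrow one's, z up. Starts narrow end in, 74 to 80 mm sticking out.
- post_wide (a point): Centre, half-way up, of the upright round steel grip post at the wide saddle's end of the plate: 16 mm diameter, 28 mm high on the plate's upper face, 58 mm from the rib and 12 mm from the plate's end. In front of the lip at the start. Posts and rib (top 40 mm above the plate's underside) pass 6 mm under the hood, so nothing under it can be lifted out.
- post_narrow (a point): The same kind of post at the narrow saddle's end of the plate. Hidden under the hood at the start.
- saddle_wide (a point): Point on the plate's upper face midway between the two cheeks of the wide hose saddle: two black plastic cheeks 34 mm long across the plate, 18 mm high, 22 mm apart; 26 mm from the rib centre.
- saddle_narrow (a point): The same for the narrow saddle, whose two cheeks are 12 mm apart; 26 mm from the rib centre on the other side.
- tee: Bystander: grey plastic pipe tee, 90 mm long, 40 mm high. Origin at its underside.
- coupling: Bystander: black pipe coupling ring standing on end, 50 mm across, 45 mm high. Origin at its underside.
- wrench: Bystander: flat steel wrench lying on the bench. Origin at its underside.
- jar: Bystander: closed jar, 64 mm across, 70 mm high. Origin at its underside.
- mug: Bystander: white mug, 80 mm across, 90 mm high. Origin at its underside.
- tape: Bystander: black tape measure, 70 x 35 x 60 mm. Origin at its underside.
- screwdriver: Bystander: screwdriver lying on the bench. Origin at its underside.
Not all that is in view belongs to the job. Of the things shaped like the part that bears nest_rib, the aluminium one is meant.

How it is judged:
On the way, in this order (a step that is already met when the one before it is completed fails the run):
1. the nest plate has been drawn forward on the bed until all of it is in front of the hood's lip (x of nest_rib in the frame of press between -0.16 and -0.07 m and z of nest_rib in the frame of press below 0.058 m), for 0.05 s.
2. the plate is lifted clear, 20 mm or more off the bed (z of nest_rib in the frame of press above 0.066 m), for 0.1 s.
3. the plate is set back on the bed in front of the hood, wide saddle towards it (x of nest_rib in the frame of press between -0.16 and -0.055 m and x of post_wide in the frame of press above -0.055 m and z of nest_rib in the frame of press below 0.051 m and angle between nest_rib's own z axis and vertical below 0.08 rad), for 0.1 s.
At the end, for the whole second after the job is handed in: The nest plate lies flat on the bed, fully home in the press: clicked in and pressing the feeler pad of the end stop in by more than 1 mm (2 mm at home), wide saddle under the ram and narrow saddle towards the front (x of saddle_wide in the frame of press between 0.022 and 0.055 m and value of joint feeler above 0.001 m and y of saddle_wide in the frame of press between -0.004 and 0.004 m and x of saddle_narrow in the frame of press below 0.005 m and z of nest_rib in the frame of press between 0.042 and 0.05 m and angle between nest_rib's own z axis and vertical below 0.05 rad and angle between the x axis of nest_rib and the x axis of press, either way round below 0.08 rad); the robot touches nothing.
It fails at once if the plate is rammed against the end stop (over 35 N) (contact force between nest and stop above 35 N).
It fails at once if another thing on the bench is moved by more than 30 mm (distance of any of tee, coupling, wrench, jar, mug, tape, screwdriver from where it was at the start of the episode above 0.03 m).
It also fails if it takes over 72 s, if anything falls off the work surface, if the arm or the gripper's body presses on something with over 40 N, if the wrist force passes 120 N, or if a joint passes its speed limit or range.

## Robot

A 6-joint arm with a two-finger parallel gripper is mounted at the origin on the work surface. World frame = base frame: x ahead of the robot, y to its left, z up, the work surface at z = 0. Lengths are in m, angles in rad, forces in N, time in s.
With the tool pointing down it reaches from about 0.425 to 0.95 m from the base axis. Payload 3.5 kg.
Tool frame: the origin (TCP) lies at the very end of the fingers, on their centre line; the grasp point (between the pads) lies 19 mm behind it; z points along the fingers, y is the line along which they close (so a half turn about z gives the same grasp; the last joint's range is limited). The gripper opens to 85 mm and grips with 20 to 120 N. Pads are 22 mm wide; open, the fingers measure 114 mm over their backs; the gripper's body (76 mm by 85 mm) begins 54 mm behind the grasp point. The pads swing forward as they close: fully open they stand 13 mm farther back than shut.
Start: joints at [-1.42, 0.286, 1.577, -0, 1.279, -0.15], TCP at [0.2, -0.645, 0.201] pointing down, gripper open.
Joint ranges: [-2.77, 2.77], [-0.9, 2.22], [0.21, 2.48], [-1.53, 4.67], [0.24, 2.81], [-2.84, 2.84]. Speed limits (rad/s): [2.79, 2.79, 3.14, 3.14, 3.14, 3.14].

## Interface

Orientations are given as a unit quaternion [x, y, z, w].
In Python, from plant import ctrl gives the robot as it stands.
- The arm moves only by the tool carry_out, never from a script. Its argument "deltas" is one flat list of numbers, 6 for each row, row after row: the shift along the tool's x, y, z in m, then the turn, a rotation vector about the tool's x, y, z in rad. A call has 1 to 5 rows; each row is the pose to reach, as a shift and turn from the pose commanded when the call began, along the tool's axes at that moment; what a row does not reach only later rows make up. A row lasts 1/8 s, in which the tool goes at most 62.5 mm and 10.7 degrees, less where a joint would pass 70% of its speed; a pose out of reach is approached as far as the arm can. A call with a gripper value outside its range is refused whole. "grip" is the opening in per cent of the stroke, from 0 (shut) to 100 (fully open), set as the call begins (left out, the last holds). The fingers move at their own pace and stop on an object; "grip_force" is the grip in N (left out, the last holds). Time passes only in rows, so rows that repeat a pose let the fingers close. It gives the time, the measured TCP pose, the force, the opening and the grip force at its end, in the units of the state.
- ctrl.get_state(): the state, without advancing time (a new reading comes with each control period).
- ctrl.read_camera(name): name is "side" or "top" or "wrist"; returns (picture, depth): 480x640x3 uint8, red, green, blue; 480x640 float32, m along the optical axis (not along the pixel's ray), 0 where there is no reading.
- ctrl.camera_model(name): a dict with "intrinsics" (3x3 intrinsics, pixels), "extrinsics" (4x4, takes a point from world to camera coordinates); the wrist camera has in their place "hand_eye" (4x4, takes a point from camera to tool coordinates, whose origin is the TCP and whose axes are the flange's). Camera axes: x right, y down, z forward; pixel columns grow to the right and rows downward; lengths in m; the calibration is good to about 2 mm. The wrist camera is an equidistant fisheye: a pixel r from the principal point sees the ray r / f radians off the axis. A picture is of the moment at which its call begins: read the wrist's pose just before it. camera_model takes no time and is no camera call.
- ctrl.sign_off(): hands the job in; it is judged then, once.
Trained networks look in the newest picture that a camera, given by its name, has taken for a name from the list of things; names that differ only in an ending like _2 or _b are one class to them, and where a whole thing is asked for, a point or a joint stands for the part that bears it (a point fixed in the world has none). Each returns a list of dicts, best first, with "score" (0 to 1); they miss things now and then, are a little off and sometimes report something else, mostly with a low value. They report only what shows in the picture. A call takes as long as a camera call. They do not tell look-alikes from the thing itself.
- ctrl.find_in(camera, query): "uv" ([column, row] in pixels, amid what is visible of it).
The state is a dict: "time": time; "qpos": joint angles; "dq": joint speeds; "joint_efforts": joint torques, N m; "eef_pos": TCP position; "tcp_rot": TCP orientation; "contact_force": force on the tool from outside, world axes, zero at the start; "wrist_torque": the same for the moment, N m; "opening": opening from 0.0 (shut) to 1.0 (fully open); "finger_force": force on a finger pad.
Only numpy, scipy, OpenCV 4.12 (cv2) and the standard library are available. Lean on these libraries where they do the work, as an engineer would, in place of code of your own. Each camera call takes 0.05 s, during which the arm holds its last target. There are 200 camera calls.

## Working session

There is one attempt and no reset: what is moved stays moved. The work goes in short steps, Python scripts to look and compute and a tool call to move; the robot and the scene stay as the last step left them, time stands still between calls to the robot, and variables do not carry over. Pictures are saved under pics/ and viewed, at most 10 in all, crops included, and the job is handed in when it is done.

Besides the shell and the picture viewer there is one more tool, called after "Emit:" as a command line: name --argument value ..., lists and objects as JSON in quotes. carry_out: Moves the arm, as the interface text tells. Its arguments: {"type":"object","properties":{"deltas":{"type":"array"},"grip":{"type":"number"},"grip_force":{"type":"number"}},"required":["deltas"]}

```bash
mkdir -p pics; ls
cat > h.py <<'E'
import numpy as np, cv2
from plant import ctrl
from scipy.spatial.transform import Rotation as R
def shot(n):
    s=ctrl.get_state(); im,d=ctrl.read_camera(n); return s,im,d
def Tcw(n,s=None):
    m=ctrl.camera_model(n)
    if 'extrinsics' in m: return np.linalg.inv(np.array(m['extrinsics']))
    T=np.eye(4); T[:3,:3]=R.from_quat(s['tcp_rot']).as_matrix(); T[:3,3]=s['eef_pos']
    return T@np.array(m['hand_eye'])
def ray(n,uv,s=None):
    K=np.array(ctrl.camera_model(n)['intrinsics']); x=(uv[0]-K[0,2])/K[0,0]; y=(uv[1]-K[1,2])/K[1,1]
    if n=='wrist':
        r=np.hypot(x,y); v=np.array([x/r*np.sin(r),y/r*np.sin(r),np.cos(r)]) if r>1e-9 else np.array([0,0,1.])
    else: v=np.array([x,y,1.])
    T=Tcw(n,s); return T[:3,3],T[:3,:3]@v, v
def pt(n,uv,d,s=None):
    o,v,c=ray(n,uv,s); u0,v0=int(round(uv[0])),int(round(uv[1]))
    p=d[max(0,v0-2):v0+3,max(0,u0-2):u0+3]; p=p[p>0]
    return o+v/c[2]*np.median(p) if len(p) else None
def atz(n,uv,z,s=None):
    o,v,c=ray(n,uv,s); return o+v*(z-o[2])/v[2]
E
python3 - <<'E'
from h import *
np.set_printoptions(precision=4,suppress=True)
print({k:np.round(v,3) for k,v in ctrl.get_state().items()})
for n in ['top','side']:
    s,im,d=shot(n); cv2.imwrite(f'pics/{n}.png',im[:,:,::-1]); np.save(n,d)
    print(n,Tcw(n)[:3,3],Tcw(n)[:3,2])
    for q in ['press','hood_lip','nest_rib','post_wide','saddle_wide','tee','coupling','wrench','jar','mug','tape','screwdriver']:
        for r in ctrl.find_in(n,q)[:3]: print(q,round(r['score'],2),np.round(r['uv']),pt(n,r['uv'],d))
E
```

```text
pics
{'time': np.float64(0.0), 'qpos': array([-1.42 ,  0.287,  1.578, -0.   ,  1.279, -0.15 ]), 'dq': array([ 0.002, -0.001,  0.001, -0.002, -0.001,  0.   ]), 'joint_efforts': array([  0.001, -40.598, -29.262,  -0.   ,   0.006,  -0.   ]), 'eef_pos': array([ 0.2  , -0.644,  0.199]), 'tcp_rot': array([ 0.989,  0.15 , -0.   , -0.001]), 'contact_force': array([ 0.922, -0.113, -0.539]), 'wrist_torque': array([0.031, 0.007, 0.012]), 'finger_force': np.float64(0.0), 'opening': np.float64(0.999)}
top [ 0.3074 -0.0219  1.3994] [ 0.1354  0.0113 -0.9907]
press 0.77 [357. 205.] [ 0.567  -0.1037  0.0609]
hood_lip 0.58 [351. 207.] [ 0.5622 -0.0914  0.0609]
nest_rib 0.85 [206. 159.] [0.6887 0.2376 0.03  ]
nest_rib 0.84 [459. 321.] [ 0.3073 -0.3189  0.0406]
nest_rib 0.83 [350. 221.] [ 0.5362 -0.089   0.0314]
post_wide 0.96 [204. 157.] [0.692  0.2398 0.0378]
post_wide 0.7 [352. 220.] [ 0.5388 -0.0928  0.0335]
post_wide 0.66 [265. 284.] [0.3984 0.104  0.0354]
saddle_wide 0.97 [259. 287.] [0.3912 0.1179 0.0387]
saddle_wide 0.77 [202. 159.] [0.6856 0.243  0.0403]
saddle_wide 0.64 [205. 356.] [0.2452 0.2
[... 717 characters left out ...]
ib 0.78 [170. 288.] [0.6827 0.2563 0.0279]
post_wide 0.92 [332. 240.] [ 0.5211 -0.082   0.0468]
post_wide 0.85 [167. 288.] [0.6881 0.2612 0.0272]
post_wide 0.76 [482. 259.] [ 0.2512 -0.3135  0.0105]
saddle_wide 0.92 [328. 242.] [ 0.5338 -0.0841  0.0315]
saddle_wide 0.83 [312. 336.] [0.3831 0.1219 0.0176]
saddle_wide 0.77 [169. 284.] [0.6862 0.2538 0.0363]
tee 0.68 [265. 277.] [0.5603 0.0926 0.0278]
coupling 0.65 [400. 232.] [ 0.4283 -0.2216  0.0418]
wrench 0.91 [343. 196.] [ 0.6423 -0.2562  0.0051]
jar 0.75 [172. 398.] [0.4406 0.4038 0.0693]
mug 0.75 [392. 170.] [ 0.5642 -0.3564  0.0787]
screwdriver 0.8 [123. 330.] [0.6627 0.3833 0.0221]
screwdriver 0.56 [327. 244.] [ 0.5314 -0.0778  0.0303]
```

View pics/top.png

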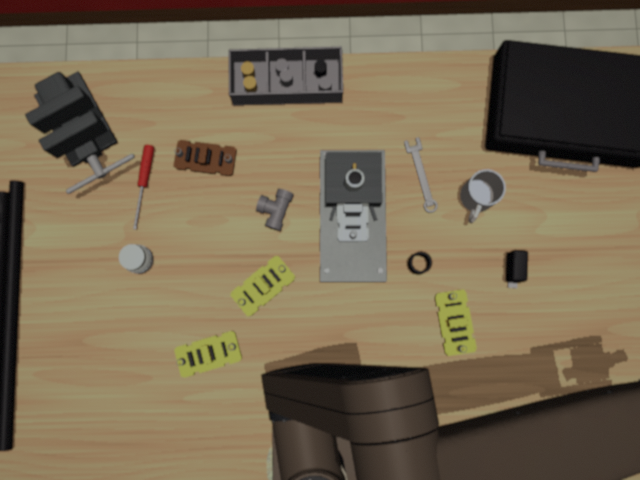

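View pics/side.png

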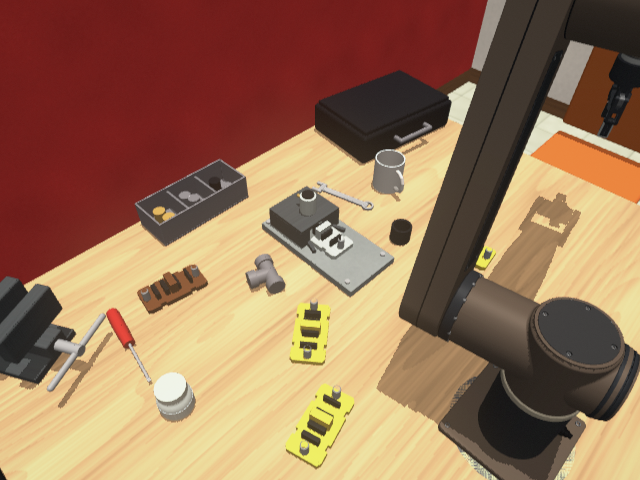

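Look-alikes for the nest plate are brown (206,158), yellow (264,285), (208,354) and (455,322), and aluminium under the hood (352,222). I choose the aluminium one. Next I fit the press pose and check a close crop.

Run:
```python
from h import *
np.set_printoptions(precision=4,suppress=True)
for n in ['top','side']:
    d=np.load(n+'.npy'); T=Tcw(n); K=np.array(ctrl.camera_model(n)['intrinsics'])
    v,u=np.mgrid[:480,:640]; c=np.stack([(u-K[0,2])/K[0,0]*d,(v-K[1,2])/K[1,1]*d,d],-1)@T[:3,:3].T+T[:3,3]
    m=(d>0)&(c[...,0]>.33)&(c[...,0]<.75)&(c[...,1]>-.19)&(c[...,1]<0.02)
    for lo,hi in [(.013,.027),(.066,.082),(.11,.14),(.052,.064)]:
        p=c[m&(c[...,2]>lo)&(c[...,2]<hi)].astype(np.float32)
        # crude outlier drop
        if len(p)>5:
            q=p[:,:2]; k=np.all((q>np.percentile(q,.5,0))&(q<np.percentile(q,99.5,0)),1)
            print(n,lo,hi,len(p),'z',np.median(p[:,2]),cv2.minAreaRect(q),q.min(0),q.max(0))
im=cv2.imread('pics/top.png')[130:300,290:420]
cv2.imwrite('pics/crop1.png',cv2.resize(im,None,fx=3.5,fy=3.5,interpolation=cv2.INTER_CUBIC))
```

```text
Traceback (most recent call last):
cv2.error: OpenCV(4.12.0) /io/opencv/modules/imgproc/src/convhull.cpp:143: error: (-215:Assertion failed) total >= 0 && (depth == CV_32F || depth == CV_32S) in function 'convexHull'
```

Run:
```python
from h import *
np.set_printoptions(precision=4,suppress=True)
for n in ['top','side']:
    d=np.load(n+'.npy'); T=Tcw(n); K=np.array(ctrl.camera_model(n)['intrinsics'])
    v,u=np.mgrid[:480,:640]; c=np.stack([(u-K[0,2])/K[0,0]*d,(v-K[1,2])/K[1,1]*d,d],-1)@T[:3,:3].T+T[:3,3]
    m=(d>0)&(c[...,0]>.33)&(c[...,0]<.75)&(c[...,1]>-.2)&(c[...,1]<0.02)
    for lo,hi in [(.013,.027),(.066,.082),(.11,.14),(.052,.064)]:
        p=c[m&(c[...,2]>lo)&(c[...,2]<hi)]
        if len(p)>5:
            q=np.ascontiguousarray(p[:,:2],dtype=np.float32)
            print(n,lo,hi,len(p),'z',np.median(p[:,2]),cv2.minAreaRect(q),q.min(0),q.max(0))
im=cv2.imread('pics/top.png')[130:300,290:420]
cv2.imwrite('pics/crop1.png',cv2.resize(im,None,fx=3.5,fy=3.5,interpolation=cv2.INTER_CUBIC))
```

```text
top 0.013 0.027 4415 z 0.020536428088134384 ((0.5520509481430054, -0.09634216129779816), (0.14885328710079193, 0.30638107657432556), 88.59638977050781) [ 0.3978 -0.1737] [ 0.7063 -0.0183]
top 0.066 0.082 2534 z 0.07445514016041599 ((0.618417501449585, -0.0981239378452301), (0.12232813239097595, 0.13314153254032135), 88.46590423583984) [ 0.5522 -0.1605] [ 0.6861 -0.0358]
top 0.11 0.14 277 z 0.12373881235368556 ((0.6124050617218018, -0.0973721593618393), (0.03659108281135559, 0.038898397237062454), 87.44053649902344) [ 0.5929 -0.1161] [ 0.6315 -0.079 ]
top 0.052 0.064 201 z 0.0588402742842451 ((0.532723605632782, -0.0953807532787323), (0.12181849777698517, 0.07555970549583435), 87.82720184326172) [ 0.4952 -0.1577] [ 0.572  -0.0359]
side 0.013 0.027 3198 z 0.01865799933855733 ((0.5520318150520325, -0.0939425528049469), (0.15476559102535248, 0.30782440304756165), 88.6448745727539) [ 0.3977 -0.1714] [ 0.7076 -0.015 ]
side 0.066 0.082 1395 z 0.07258270516157062 ((0.6269193291664124, -0.09572380036115646), (0.12876105308532715, 0.11962389200925827), 89.01872253417969) [ 0.5664 -0.1594] [ 0.6876 -0.0314]
side 0.11 0.14 193 z 0.12042137316537249 ((0.6113302111625671, -0.09220238775014877), (0.03747457638382912, 0.036698274314403534), 23.472991943359375) [ 0.5936 -0.1117] [ 0.6337 -0.075 ]
side 0.052 0.064 304 z 0.057811401382046046 ((0.589169442653656, -0.06379961967468262), (0.17657393217086792, 0.10030496120452881), 45.50448226928711) [ 0.4937 -0.1551] [ 0.6868 -0.0302]
```

View pics/crop1.png

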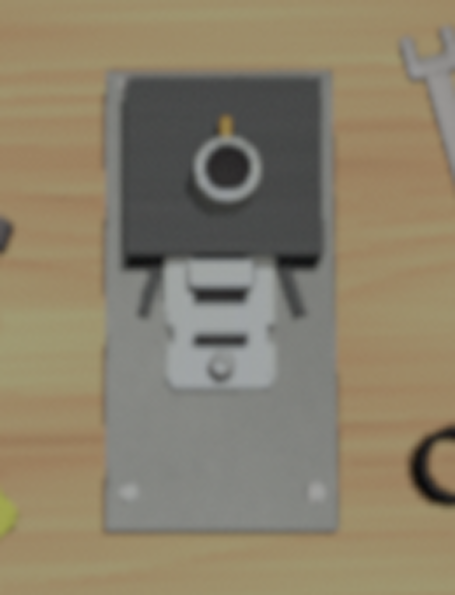

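The crop shows bare aluminium, the wide saddle out and post at about top pixel (353,235). Press origin is about (0.5695, -0.0955), yaw about -0.024. Now moving in.

Emit:
carry_out --deltas '[0.044,-0.044,0,0,0,0,0.088,-0.088,0,0,0,0,0.132,-0.132,0,0,0,0,0.176,-0.176,0,0,0,0,0.22,-0.22,0,0,0,0]'

```text
time: 1.92
eef_pos: [0.3456, -0.3676, 0.201]
tcp_rot: [0.989, 0.15, 0.0, 0.0]
contact_force: [1.1, -0.1, 0.0]
opening: 1.005
finger_force: 0.0
```

Emit:
carry_out --deltas '[0.044,-0.044,0,0,0,0.065,0.088,-0.088,0,0,0,0.13,0.132,-0.132,0,0,0,0.195,0.176,-0.176,0,0,0,0.26,0.22,-0.22,0,0,0,0.325]'

```text
time: 2.55
eef_pos: [0.4907, -0.0922, 0.2013]
tcp_rot: [1.0, -0.013, 0.001, 0.0]
contact_force: [0.5, -0.3, 0.4]
opening: 1.001
finger_force: 0.0
```

Emit:
carry_out --deltas '[0,0,0,0,0,0]'

```text
time: 2.68
eef_pos: [0.4911, -0.0903, 0.201]
tcp_rot: [1.0, -0.009, 0.0, -0.0]
contact_force: [0.3, -0.7, -0.2]
opening: 0.998
finger_force: 0.0
```

```bash
cat > look.py <<'E'
from h import *
import sys
np.set_printoptions(precision=4,suppress=True)
s,im,d=shot('wrist'); cv2.imwrite(f'pics/{sys.argv[1]}.png',im[:,:,::-1]); np.save(sys.argv[1],d)
M=R.from_quat(s['tcp_rot']).as_matrix()
print(s['time'],s['eef_pos'],'yaw',np.arctan2(M[1,0],M[0,0]),'z',M[:,2],s['contact_force'],s['opening'],s['qpos'])
for q,z in [('post_wide',.046),('post_narrow',.046),('nest_rib',.046),('saddle_wide',.032),('saddle_narrow',.032),('hood_lip',.066)]:
    for r in ctrl.find_in('wrist',q)[:2]: print(q,round(r['score'],2),np.round(r['uv']),pt('wrist',r['uv'],d,s),atz('wrist',r['uv'],z,s))
E
python3 look.py w1
python3 - <<'E'
from h import *
print('top post at z=.06',atz('top',(353.4,234.6),.06))
E
```

```text
2.675 [ 0.4911 -0.0903  0.201 ] yaw -0.01756619199296067 z [ 0.0007  0.0005 -1.    ] [ 0.3106 -0.6802 -0.1535] 0.9975645556003139 [-0.3858 -0.1088  1.9998  0.0007  1.2501  1.2023]
post_wide 0.93 [52. 54.] [0.6931 0.2273 0.0115] [0.6804 0.1969 0.046 ]
post_wide 0.82 [156. 292.] [0.4089 0.0963 0.0266] [0.4173 0.0858 0.046 ]
post_narrow 0.91 [49. 51.] [0.6966 0.229  0.0163] [0.6852 0.2023 0.046 ]
post_narrow 0.84 [514. 321.] [ 0.3668 -0.3038  0.0315] [ 0.375  -0.2949  0.046 ]
nest_rib 0.95 [328. 170.] [ 0.5319 -0.0932  0.0318] [ 0.533  -0.0932  0.046 ]
nest_rib 0.67 [156. 294.] [0.4073 0.0958 0.0285] [0.415  0.0863 0.046 ]
saddle_wide 0.89 [330. 170.] [ 0.5321 -0.0951  0.0317] [ 0.5321 -0.0951  0.032 ]
saddle_wide 0.88 [157. 291.] [0.4093 0.0956 0.0244] [0.4125 0.0915 0.032 ]
saddle_narrow 0.95 [51. 56.] [0.6918 0.229  0.0117] [0.6844 0.2109 0.032 ]
saddle_narrow 0.94 [330. 172.] [ 0.5309 -0.0959  0.0313] [ 0.531  -0.0959  0.032 ]
hood_lip 0.77 [328. 124.] [ 0.5728 -0.0939  0.0736] [ 0.5732 -0.094   0.066 ]
top post at z=.06 [ 0.50050121 -0.09432857  0.06      ]
```

View pics/w1.png

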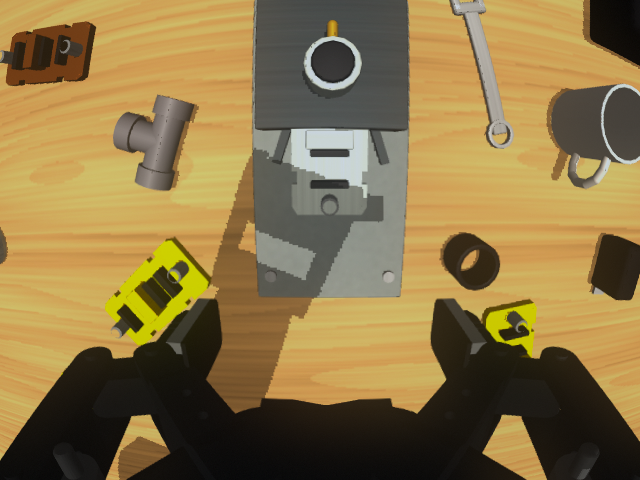

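The wrist picture shows the press with the post at about (330,205), and rib and saddle in front of the lip (y about 128). The press looks nearly aligned.

Run:
```python
from h import *
np.set_printoptions(precision=4,suppress=True)
s=ctrl.get_state(); d=np.load('w1.npy')
for n,uv,z in [('post top',(330,205),.06),('plateL',(291,214),.032),('plateR',(368,214),.032),('lipL',(256,128),.074),('lipR',(408,130),.074),('bedL',(258,296),.02),('bedR',(400,298),.02),('ram',(332,61),.126)]:
    print(n,pt('wrist',uv,d,s),atz('wrist',uv,z,s))
im=cv2.imread('pics/w1.png')[90:310,240:420]
cv2.imwrite('pics/crop2.png',cv2.resize(im,None,fx=2.7,fy=2.7,interpolation=cv2.INTER_CUBIC))
```

```text
post top [ 0.4978 -0.1001  0.0312] [ 0.5029 -0.0999  0.06  ]
plateL [ 0.488  -0.0621  0.0193] [ 0.4905 -0.0633  0.032 ]
plateR [ 0.486  -0.137   0.0193] [ 0.4886 -0.1356  0.032 ]
lipL [ 0.5711 -0.0395  0.0602] [ 0.5705 -0.0421  0.074 ]
lipR [ 0.5677 -0.1773  0.0156] [ 0.5661 -0.1643  0.074 ]
bedL [ 0.3928 -0.0181 -0.001 ] [ 0.4021 -0.0225  0.02  ]
bedR [ 0.3859 -0.1762 -0.0012] [ 0.3956 -0.1717  0.02  ]
ram [ 0.6117 -0.1032  0.1249] [ 0.6115 -0.1032  0.126 ]
```

View pics/crop2.png

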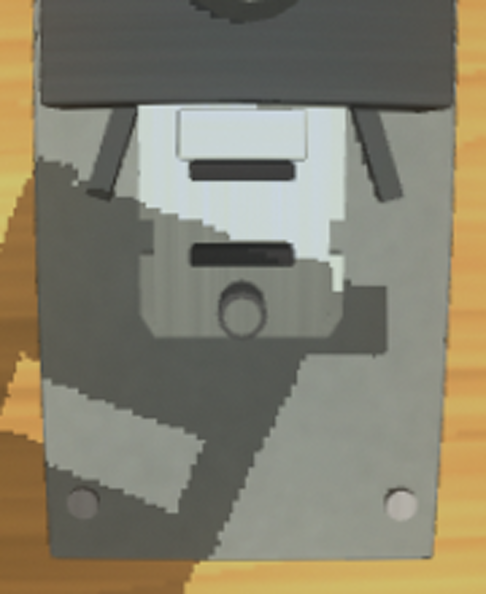

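Emit:
carry_out --deltas '[0.005,0.003,0.04,0,0,0.003,0.0105,0.0065,0.08,0,0,0.007,0.0105,0.0065,0.08,0,0,0.007,0.0105,0.0065,0.08,0,0,0.007]' --grip 50 --grip_force 60

```text
time: 3.52
eef_pos: [0.5008, -0.1017, 0.1221]
tcp_rot: [1.0, -0.016, 0.001, 0.0]
contact_force: [0.3, -0.4, 0.8]
opening: 0.498
finger_force: 0.0
```

```bash
python3 look.py w2; python3 -c "
import cv2
im=cv2.imread('pics/w2.png')[60:460,120:520]; cv2.imwrite('pics/w2c.png',cv2.resize(im,None,fx=1.5,fy=1.5))"
```

```text
3.525 [ 0.5008 -0.1017  0.1221] yaw -0.032278488485618935 z [ 0.0016 -0.0006 -1.    ] [ 0.2528 -0.4137  0.838 ] 0.49787979632892143 [-0.3991  0.0032  2.0448  0.      1.0919  1.204 ]
post_wide 0.94 [120. 328.] [0.4191 0.0883 0.0291] [0.4286 0.076  0.046 ]
post_wide 0.83 [22. 56.] [0.6842 0.1799 0.0185] [0.6727 0.1516 0.046 ]
post_narrow 0.93 [315. 192.] [ 0.533  -0.0956  0.0313] [ 0.535  -0.0961  0.046 ]
post_narrow 0.9 [543. 352.] [ 0.3653 -0.3217  0.0115] [ 0.3901 -0.2952  0.046 ]
nest_rib 0.93 [315. 195.] [ 0.531  -0.0954  0.0312] [ 0.5331 -0.0959  0.046 ]
nest_rib 0.84 [20. 56.] [0.6845 0.1811 0.0214] [0.6741 0.1554 0.046 ]
saddle_wide 0.98 [20. 53.] [0.6868 0.1787 0.0228] [0.6828 0.1691 0.032 ]
saddle_wide 0.78 [316. 191.] [ 0.5338 -0.0966  0.0312] [ 0.5339 -0.0966  0.032 ]
saddle_narrow 0.95 [18. 58.] [0.6832 0.1831 0.0221] [0.6791 0.1727 0.032 ]
saddle_narrow 0.84 [ 44. 410.] [0.2682 0.2825 0.0065] [0.2948 0.2483 0.032 ]
hood_lip 0.71 [316. 128.] [ 0.577  -0.099   0.0737] [ 0.5773 -0.0988  0.066 ]
```

View pics/w2c.png

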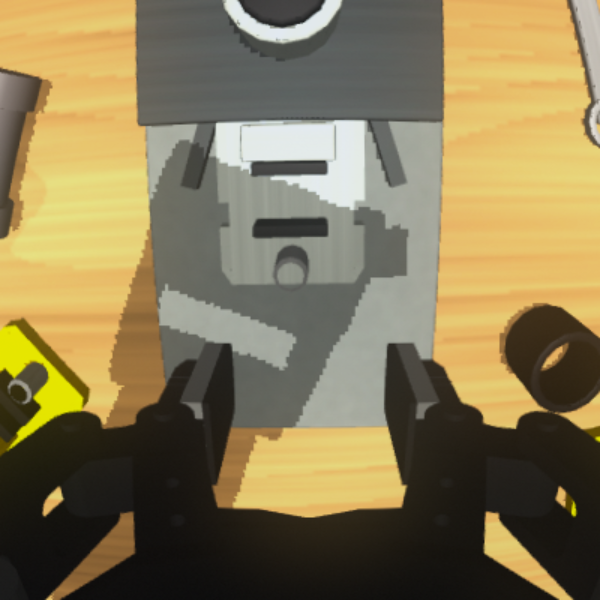

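Run:
```python
from h import *
np.set_printoptions(precision=4,suppress=True)
s=ctrl.get_state(); print(s['time'],s['eef_pos'],s['tcp_rot'],s['qpos'],s['contact_force'])
s['eef_pos'],s['tcp_rot']
import copy
s0=dict(s); s0['eef_pos']=np.array([.5008,-.1017,.1221]); s0['tcp_rot']=R.from_euler('z',-.0323).as_quat(); s0['tcp_rot']=(R.from_euler('z',-.0323)*R.from_euler('x',np.pi)).as_quat()
for n,uv,z in [('post top',(313.3,240.7),.06),('plateL',(120+220/1.5,60+262/1.5),.032),('plateR',(120+365/1.5,60+262/1.5),.032),('lipL',(120+138/1.5,60+123/1.5),.074),('lipR',(120+443/1.5,60+123/1.5),.074)]:
    print(n,atz('wrist',uv,z,s0),atz('wrist',uv,z,s))
T=np.array(ctrl.camera_model('wrist')['hand_eye']); print(T)
```

```text
3.875 [ 0.5007 -0.1009  0.1217] [ 0.9999 -0.0155  0.0008  0.0003] [-0.3978  0.0032  2.0457  0.      1.091   1.2041] [-0.2323 -0.2444 -0.0498]
post top [ 0.5046 -0.0942  0.06  ] [ 0.5047 -0.0935  0.06  ]
plateL [ 0.5026 -0.0588  0.032 ] [ 0.5027 -0.0581  0.032 ]
plateR [ 0.5003 -0.1298  0.032 ] [ 0.5005 -0.129   0.032 ]
lipL [ 0.5724 -0.0357  0.074 ] [ 0.5723 -0.035   0.074 ]
lipR [ 0.5677 -0.1579  0.074 ] [ 0.5678 -0.1571  0.074 ]
[[ 0.0003 -0.9627 -0.2704  0.0684]
 [ 1.      0.0002  0.0005  0.0005]
 [-0.0004 -0.2704  0.9627 -0.1726]
 [ 0.      0.      0.      1.    ]]
```

Emit:
carry_out --deltas '[0.002,-0.0067,0.03,0,0,-0.006,0.002,-0.0067,0.06,0,0,-0.006,0.002,-0.0067,0.08,0,0,-0.006,0.002,-0.0067,0.084,0,0,-0.006,0.002,-0.0067,0.084,0,0,-0.006]'

```text
time: 4.5
eef_pos: [0.5028, -0.0943, 0.0373]
tcp_rot: [1.0, -0.013, 0.0, 0.0]
contact_force: [0.3, -0.8, 0.6]
opening: 0.5
finger_force: 0.0
```

Emit:
carry_out --deltas '[0,0,0,0,0,0,0,0,0,0,0,0,0,0,0,0,0,0]' --grip 0 --grip_force 60

```text
time: 4.88
eef_pos: [0.5028, -0.0943, 0.0373]
tcp_rot: [1.0, -0.013, 0.0, 0.0]
contact_force: [-0.5, -0.1, 0.1]
opening: 0.002
finger_force: 0.0
```

Emit:
carry_out --deltas '[0,0,0,0,0,0,0,0,0,0,0,0]'

```text
time: 5.12
eef_pos: [0.5024, -0.0942, 0.0368]
tcp_rot: [1.0, -0.013, 0.0, -0.0]
contact_force: [0.5, -0.3, -0.3]
opening: -0.002
finger_force: 0.0
```

The fingers shut on nothing, so I look.

Run:
```python
from h import *
s,im,d=shot('wrist'); cv2.imwrite('pics/w3.png',im[60:460,120:520,::-1])
im2,d2=ctrl.read_camera('side'); c=cv2.resize(im2[190:310,260:420],None,fx=2.5,fy=2.5)
o=np.zeros((400,800,3),np.uint8); o[:,:400]=im[60:460,120:520]; o[:300,400:800]=c; cv2.imwrite('pics/w3.png',o[:,:,::-1])
```

```text
(no output)
```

View pics/w3.png

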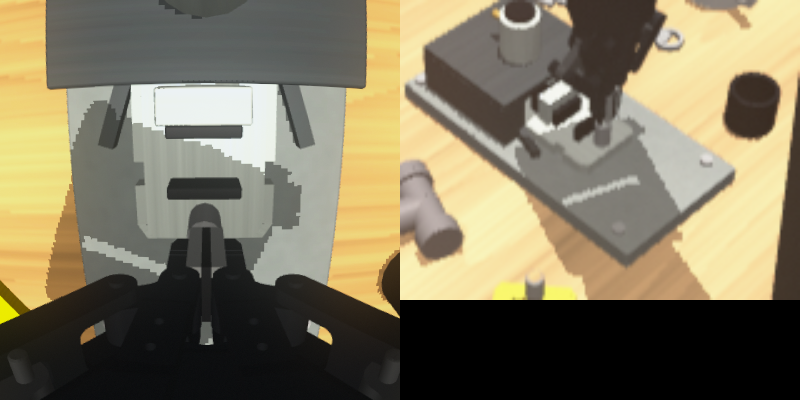

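Run:
```python
from h import *
np.set_printoptions(precision=4,suppress=True)
s,im,d=shot('wrist')
im2,d2=ctrl.read_camera('side'); im3,d3=ctrl.read_camera('top')
def proj(n,P):
    T=np.linalg.inv(Tcw(n,s)); p=T[:3,:3]@P+T[:3,3]; K=np.array(ctrl.camera_model(n)['intrinsics'])
    if n=='wrist':
        r=np.hypot(p[0],p[1]); th=np.arctan2(r,p[2]); q=p[:2]/r*th
    else: q=p[:2]/p[2]
    return q*K[[0,1],[0,1]]+K[:2,2]
P=s['eef_pos']; print(P)
for n in ['wrist','side','top']: print(n,proj(n,np.array(P)),proj(n,np.array(P)+[0,0,.06]))
print('wrist arch',[pt('wrist',(120+205,60+v),d,s) for v in (208,215,222,230,240,250,260)])
for v in range(228,258,4): print(v,[np.round(pt('side',(u,v),d2),3) for u in (332,336,341,346)])
o=np.zeros((560,800,3),np.uint8)
o[:,:400]=cv2.resize(im2[200:270,310:360],(400,560),interpolation=cv2.INTER_CUBIC)
o[:,400:]=cv2.resize(im[250:350,290:361],(400,560),interpolation=cv2.INTER_CUBIC)
cv2.imwrite('pics/w4.png',o[:,:,::-1])
```

```text
[ 0.5024 -0.0942  0.0367]
wrist [324.712  280.7834] [324.2966 343.4723]
side [341.0805 244.8118] [342.1993 226.1932]
top [352.7792 235.259 ] [354.1391 231.2544]
wrist arch [array([ 0.5105, -0.0945,  0.0404]), array([ 0.5104, -0.0945,  0.0496]), array([ 0.5101, -0.0945,  0.0576]), array([ 0.5134, -0.0946,  0.0742]), array([ 0.5133, -0.0947,  0.0837]), array([ 0.5131, -0.0947,  0.0917]), array([ 0.5133, -0.0947,  0.0995])]
228 [array([ 0.547, -0.11 ,  0.05 ]), array([ 0.493, -0.063,  0.119]), array([ 0.494, -0.081,  0.106]), array([ 0.491, -0.094,  0.098])]
232 [array([ 0.546, -0.11 ,  0.037]), array([ 0.509, -0.081,  0.083]), array([ 0.496, -0.084,  0.09 ]), array([ 0.492, -0.096,  0.084])]
236 [array([ 0.541, -0.104,  0.032]), array([ 0.521, -0.096,  0.051]), array([ 0.495, -0.084,  0.078]), array([ 0.513, -0.123,  0.038])]
240 [array([ 0.521, -0.083,  0.047]), array([ 0.517, -0.092,  0.045]), array([ 0.501, -0.091,  0.056]), array([ 0.508, -0.118,  0.031])]
244 [array([ 0.519, -0.08 ,  0.038]), array([ 0.515, -0.09 ,  0.033]), array([ 0.498, -0.088,  0.047]), array([ 0.499, -0.108,  0.032])]
248 [array([ 0.514, -0.076,  0.031]), array([ 0.507, -0.082,  0.031]), array([ 0.497, -0.088,  0.035]), array([ 0.493, -0.101,  0.028])]
252 [array([ 0.506, -0.067,  0.03 ]), array([ 0.499, -0.073,  0.031]), array([ 0.493, -0.084,  0.028]), array([ 0.489, -0.097,  0.02 ])]
256 [array([ 0.498, -0.059,  0.028]), array([ 0.492, -0.066,  0.028]), array([ 0.488, -0.08 ,  0.02 ]), array([ 0.482, -0.09 ,  0.018])]
```

View pics/w4.png

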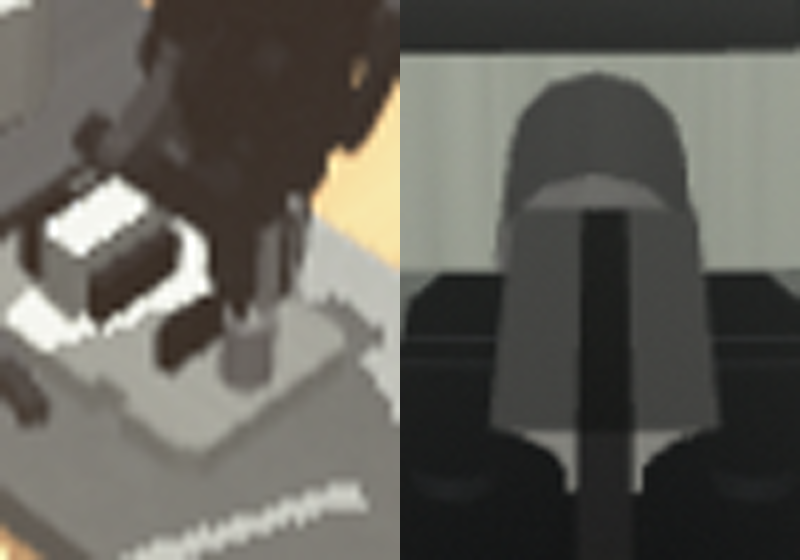

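Run:
```python
from h import *
np.set_printoptions(precision=4,suppress=True)
K=np.array(ctrl.camera_model('wrist')['intrinsics']);T=np.array(ctrl.camera_model('wrist')['hand_eye'])
s,im,d=shot('wrist')
for name,D in [('w1',np.load('w1.npy')),('w2',np.load('w2.npy')),('now',d)]:
    v,u=np.mgrid[:480,:640]; x=(u-K[0,2])/K[0,0]; y=(v-K[1,2])/K[1,1]; r=np.hypot(x,y)+1e-9
    dd=D.astype(float); k=np.tan(r)/r*dd
    c=np.stack([x*k,y*k,dd],-1)@T[:3,:3].T+T[:3,3]
    m=(D>0)&(c[...,2]<.02)&(c[...,2]>-.15)&(np.abs(c[...,0])<.03)&(np.abs(c[...,1])<.07)
    p=c[m]; o=np.argsort(-p[:,2]); print(name,len(p),p[o[:400:40]])
    h,e=np.histogram(p[:,2],np.arange(-.06,.021,.005)); print(h)
```

```text
w1 60173 [[ 0.0068  0.0435 -0.0424]
 [-0.0002  0.0435 -0.0436]
 [-0.0001 -0.042  -0.0446]
 [-0.0016 -0.042  -0.0452]
 [ 0.004   0.0437 -0.0458]
 [ 0.0043  0.0431 -0.0463]
 [-0.0062  0.0434 -0.0469]
 [-0.0001 -0.0425 -0.0473]
 [ 0.0108 -0.0464 -0.0477]
 [ 0.0082 -0.0425 -0.0481]]
[811 686 502 110   0   0   0   0   0   0   0   0   0   0   0   0]
w2 65502 [[-0.0034 -0.0211 -0.0315]
 [ 0.0077 -0.0207 -0.0334]
 [ 0.0037 -0.0208 -0.0345]
 [ 0.0091  0.022  -0.0356]
 [ 0.0073  0.022  -0.0365]
 [ 0.0106  0.0249 -0.0371]
 [ 0.0109  0.024  -0.0377]
 [ 0.0018  0.022  -0.0382]
 [ 0.0109 -0.0214 -0.0389]
 [-0.0012  0.0216 -0.0393]]
[700 592 571 489 325  96   0   0   0   0   0   0   0   0   0   0]
now 85601 [[ 0.0254  0.0636  0.0197]
 [-0.02    0.0268  0.019 ]
 [ 0.0131 -0.0401  0.0188]
 [ 0.001   0.0473  0.0188]
 [ 0.012   0.0528  0.0187]
 [ 0.0103 -0.0603  0.0186]
 [ 0.0257 -0.0684  0.0186]
 [ 0.0171 -0.042   0.0186]
 [ 0.0155  0.0401  0.0185]
 [ 0.0087  0.0439  0.0185]]
[  480   450   393   391   241    43     0   131   117  1168   308   295
  2488  5276    37 13016]
```

Both cameras agree: the real fingertips sit about 30 mm short of the reported TCP, so the fingers closed just above the post (side view post about (341,240)). I open and go 30 mm lower.

Emit:
carry_out --deltas '[0,0,0,0,0,0,0,0,0,0,0,0,0,0,0,0,0,0,0,0,0,0,0,0]' --grip 50

```text
time: 5.92
eef_pos: [0.5024, -0.0942, 0.0367]
tcp_rot: [1.0, -0.013, -0.0, -0.0]
contact_force: [0.3, -0.4, -0.1]
opening: 0.502
finger_force: 0.0
```

Emit:
carry_out --deltas '[0,0,0.01,0,0,0,0,0,0.02,0,0,0,0,0,0.026,0,0,0,0,0,0.028,0,0,0]'

```text
time: 6.42
eef_pos: [0.5019, -0.094, 0.0078]
tcp_rot: [1.0, -0.013, -0.001, -0.0]
contact_force: [0.5, 0.3, -0.4]
opening: 0.499
finger_force: 0.0
```

Emit:
carry_out --deltas '[0,0,0,0,0,0,0,0,0,0,0,0,0,0,0,0,0,0,0,0,0,0,0,0]' --grip 0 --grip_force 70

```text
time: 6.92
eef_pos: [0.5026, -0.0942, 0.0091]
tcp_rot: [1.0, -0.013, 0.0, 0.0]
contact_force: [-0.7, 0.8, 1.6]
opening: 0.158
finger_force: 68.6
```

Emit:
carry_out --deltas '[-0.004,0,0,0,0,0,-0.008,0,0,0,0,0,-0.014,0,0,0,0,0,-0.022,0,0,0,0,0,-0.03,0,0,0,0,0]'

```text
time: 7.55
eef_pos: [0.4722, -0.0936, 0.0091]
tcp_rot: [1.0, -0.013, 0.0, 0.0]
contact_force: [2.9, -0.8, 2.4]
opening: 0.156
finger_force: 68.9
```

Emit:
carry_out --deltas '[-0.012,0,0,0,0,0,-0.024,0,0,0,0,0,-0.036,0,0,0,0,0,-0.048,0,0,0,0,0,-0.055,0,0,0,0,0]'

```text
time: 8.18
eef_pos: [0.4171, -0.0922, 0.0091]
tcp_rot: [1.0, -0.013, 0.001, 0.0]
contact_force: [3.7, -0.7, 3.7]
opening: 0.155
finger_force: 69.1
```

Emit:
carry_out --deltas '[0,0,0,0,0,0,0,0,0,0,0,0]'

```text
time: 8.43
eef_pos: [0.4165, -0.0921, 0.0091]
tcp_rot: [1.0, -0.012, -0.001, -0.0]
contact_force: [-0.8, 0.4, 8.4]
opening: 0.154
finger_force: 69.7
```

Emit:
carry_out --deltas '[0,0,0,0,0,0,0,0,0,0,0,0,0,0,0,0,0,0]' --grip 90

```text
time: 8.8
eef_pos: [0.4164, -0.0916, 0.008]
tcp_rot: [1.0, -0.013, -0.001, -0.0]
contact_force: [0.2, 0.4, -0.2]
opening: 0.789
finger_force: 0.0
```

Emit:
carry_out --deltas '[0,0,-0.03,0,0,0,0.02,0,-0.07,0,0,0,0.04,0,-0.1,0,0,0,0.058,0,-0.1,0,0,0,0.058,0,-0.1,0,0,0]'

```text
time: 9.43
eef_pos: [0.4758, -0.0935, 0.1088]
tcp_rot: [1.0, -0.012, -0.0, -0.0]
contact_force: [0.2, 0.2, 0.4]
opening: 0.908
finger_force: 0.0
```

```bash
python3 look.py w5; python3 -c "
import cv2
im=cv2.imread('pics/w5.png')[60:460,120:520]; cv2.imwrite('pics/w5c.png',cv2.resize(im,None,fx=1.5,fy=1.5))"
```

```text
9.425 [ 0.4758 -0.0935  0.1088] yaw -0.02454004094766729 z [-0.0003  0.     -1.    ] [0.1875 0.2325 0.424 ] 0.9075210159122326 [-0.4035 -0.0385  2.1129 -0.0001  1.0676  1.1919]
post_wide 0.9 [327. 233.] [ 0.4841 -0.0948  0.0437] [ 0.4847 -0.0949  0.046 ]
post_wide 0.85 [551. 341.] [ 0.3681 -0.3057  0.0182] [ 0.3867 -0.2835  0.046 ]
post_narrow 0.96 [118. 311.] [0.4174 0.0839 0.029 ] [0.4259 0.0718 0.046 ]
post_narrow 0.7 [17. 27.] [0.6824 0.1837 0.0211] [0.6692 0.157  0.046 ]
nest_rib 0.83 [ 37. 402.] [0.2675 0.2754 0.0108] [0.3035 0.2271 0.046 ]
nest_rib 0.79 [20. 29.] [0.6817 0.1842 0.0163] [0.6664 0.1528 0.046 ]
saddle_wide 0.83 [551. 340.] [ 0.3683 -0.3054  0.0169] [ 0.3783 -0.2934  0.032 ]
saddle_wide 0.68 [118. 308.] [0.4196 0.0828 0.0292] [0.421  0.0808 0.032 ]
saddle_narrow 0.84 [19. 31.] [0.6816 0.1897 0.0124] [0.6716 0.1689 0.032 ]
saddle_narrow 0.72 [ 34. 402.] [0.2662 0.2823 0.01  ] [0.2888 0.2516 0.032 ]
hood_lip 0.57 [326. 112.] [ 0.5642 -0.0967  0.0192] [ 0.5606 -0.0965  0.066 ]
```

View pics/w5c.png

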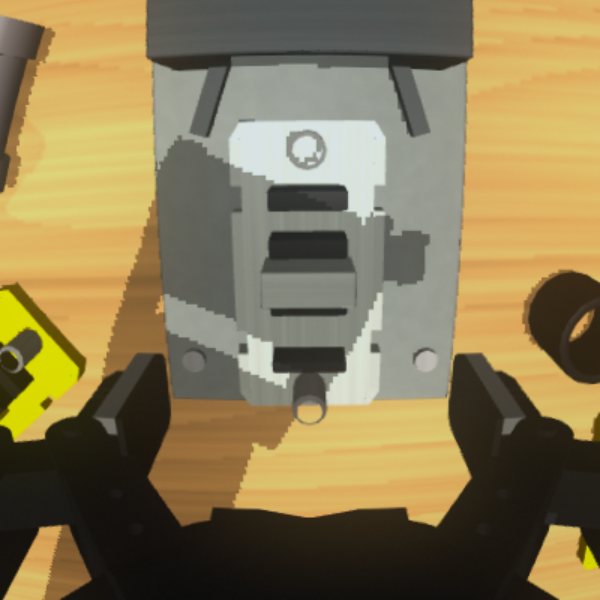

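The plate is out and straight, with the rib top at crop (309,288) and posts at (306,149) and (309,409).

Run:
```python
from h import *
np.set_printoptions(precision=4,suppress=True)
s=ctrl.get_state(); d=np.load('w5.npy'); print(s['eef_pos'])
for n,c,z in [('rib',(309,290),.06),('near',(309,410),.06),('far',(306,149),.06),('ribL',(262,290),.06),('ribR',(356,290),.06),('pl',(229,135),.032),('pr',(386,135),.032)]:
    uv=(120+c[0]/1.5,60+c[1]/1.5); print(n,atz('wrist',uv,z,s),pt('wrist',uv,d,s))
```

```text
[ 0.4747 -0.0933  0.1082]
rib [ 0.4739 -0.094   0.06  ] [ 0.4736 -0.094   0.059 ]
near [ 0.417  -0.0925  0.06  ] [ 0.3822 -0.0917 -0.0008]
far [ 0.5318 -0.0942  0.06  ] [ 0.5304 -0.0941  0.0312]
ribL [ 0.4743 -0.0744  0.06  ] [ 0.4739 -0.0743  0.0584]
ribR [ 0.4734 -0.1135  0.06  ] [ 0.4644 -0.1158  0.0318]
pl [ 0.5379 -0.06    0.032 ] [ 0.5377 -0.0583  0.0198]
pr [ 0.5362 -0.1298  0.032 ] [ 0.5358 -0.1316  0.0189]
```

Emit:
carry_out --deltas '[0,0,0.04,0,0,0,0,0,0.075,0,0,0,0,0,0.095,0,0,0,0,0,0.102,0,0,0,0,0,0.102,0,0,0]' --grip 75

```text
time: 10.4
eef_pos: [0.4754, -0.0935, 0.0067]
tcp_rot: [1.0, -0.013, -0.0, -0.0]
contact_force: [0.2, -0.9, -0.3]
opening: 0.749
finger_force: 0.0
```

Emit:
carry_out --deltas '[0,0,0,0,0,0,0,0,0,0,0,0,0,0,0,0,0,0,0,0,0,0,0,0]' --grip 20 --grip_force 80

```text
time: 10.9
eef_pos: [0.4768, -0.094, 0.0084]
tcp_rot: [1.0, -0.013, 0.001, 0.001]
contact_force: [-0.4, 0.2, 5.7]
opening: 0.449
finger_force: 81.8
```

Emit:
carry_out --deltas '[0,0,0,0,0,0,0,0,0,0,0,0]'

```text
time: 11.15
eef_pos: [0.4768, -0.094, 0.0084]
tcp_rot: [1.0, -0.013, 0.001, 0.001]
contact_force: [-1.0, 0.3, 6.4]
opening: 0.447
finger_force: 81.8
```

Emit:
carry_out --deltas '[0,0,-0.005,0,0,0,0,0,-0.015,0,0,0,0,0,-0.03,0,0,0,0,0,-0.045,0,0,0,0,0,-0.055,0,0,0]'

```text
time: 11.78
eef_pos: [0.4761, -0.0938, 0.0634]
tcp_rot: [1.0, -0.013, 0.001, 0.0]
contact_force: [-0.2, 0.4, -3.8]
opening: 0.445
finger_force: 80.7
```

Emit:
carry_out --deltas '[0,0,0,0,0,-0.16,0,0,0,0,0,-0.32,0,0,0,0,0,-0.48,0,0,0,0,0,-0.64,0,0,0,0,0,-0.8]'

```text
time: 12.4
eef_pos: [0.4754, -0.0935, 0.0622]
tcp_rot: [0.925, 0.38, 0.0, 0.0]
contact_force: [-0.1, -0.6, -4.1]
opening: 0.45
finger_force: 80.6
```

Emit:
carry_out --deltas '[0,0,0,0,0,-0.16,0,0,0,0,0,-0.32,0,0,0,0,0,-0.48,0,0,0,0,0,-0.64,0,0,0,0,0,-0.8]'

```text
time: 13.02
eef_pos: [0.4754, -0.0935, 0.0621]
tcp_rot: [0.704, 0.71, 0.0, 0.0]
contact_force: [0.1, 0.2, -4.5]
opening: 0.447
finger_force: 80.6
```

Emit:
carry_out --deltas '[0,0,0,0,0,-0.16,0,0,0,0,0,-0.32,0,0,0,0,0,-0.48,0,0,0,0,0,-0.64,0,0,0,0,0,-0.8]'

```text
time: 13.65
eef_pos: [0.4755, -0.0935, 0.0622]
tcp_rot: [0.372, 0.928, 0.0, 0.0]
contact_force: [0.4, 0.0, -3.5]
opening: 0.445
finger_force: 80.6
```

Emit:
carry_out --deltas '[0,0,0,0,0,-0.16,0,0,0,0,0,-0.32,0,0,0,0,0,-0.48,0,0,0,0,0,-0.64,0,0,0,0,0,-0.741]'

```text
time: 14.28
eef_pos: [0.4754, -0.0935, 0.0622]
tcp_rot: [0.011, 1.0, -0.0, 0.0]
contact_force: [0.8, -0.0, -3.5]
opening: 0.445
finger_force: 80.6
```

Emit:
carry_out --deltas '[0,0,0,0,0,0,0,0,0,0,0,0]'

```text
time: 14.52
eef_pos: [0.4755, -0.0935, 0.062]
tcp_rot: [0.014, 1.0, -0.0, 0.0]
contact_force: [-1.0, 0.9, -4.3]
opening: 0.449
finger_force: 80.7
```

```bash
python3 look.py w6
```

```text
14.525 [ 0.4755 -0.0935  0.062 ] yaw 3.114294131400336 z [ 0.0002 -0.0001 -1.    ] [-0.9971  0.9369 -4.2859] 0.44927021782431226 [-0.404   0.0311  2.1418  0.      0.9685 -1.9475]
post_wide 0.96 [323. 252.] [ 0.4532 -0.0948  0.0849] [ 0.4652 -0.0955  0.046 ]
post_wide 0.87 [32. 64.] [ 0.3245 -0.31    0.0113] [ 0.3373 -0.2761  0.046 ]
post_narrow 0.95 [328. 253.] [ 0.4535 -0.0924  0.0849] [ 0.4656 -0.0925  0.046 ]
post_narrow 0.91 [589. 146.] [0.4032 0.0924 0.0149] [0.4037 0.0663 0.046 ]
nest_rib 0.97 [326. 254.] [ 0.4539 -0.0934  0.0847] [ 0.466  -0.0938  0.046 ]
nest_rib 0.92 [30. 67.] [ 0.3266 -0.3123  0.0114] [ 0.3391 -0.2782  0.046 ]
saddle_wide 0.97 [627. 414.] [0.6763 0.2352 0.0112] [0.6512 0.2048 0.032 ]
saddle_wide 0.74 [329. 248.] [ 0.4516 -0.0921  0.0847] [ 0.4673 -0.0921  0.032 ]
saddle_narrow 0.91 [329. 251.] [ 0.4526 -0.0921  0.085 ] [ 0.4689 -0.0921  0.032 ]
saddle_narrow 0.88 [590. 148.] [0.4046 0.0933 0.0153] [0.4048 0.0792 0.032 ]
hood_lip 0.95 [396. 215.] [ 0.4379 -0.0637  0.0848] [ 0.4419 -0.0601  0.066 ]
hood_lip 0.61 [ 22. 385.] [ 0.5745 -0.3497  0.0545] [ 0.5637 -0.3331  0.066 ]
```

Emit:
carry_out --deltas '[0.011,0,0,0,0,0,0.011,0,0.025,0,0,0,0.011,0,0.042,0,0,0,0.011,0,0.048,0,0,0,0.011,0,0.051,0,0,0]'

```text
time: 15.5
eef_pos: [0.4645, -0.0932, 0.0106]
tcp_rot: [0.013, 1.0, 0.0, -0.0]
contact_force: [0.4, -0.9, -2.8]
opening: 0.45
finger_force: 80.8
```

Emit:
carry_out --deltas '[0,0,0.001,0,0,0,0,0,0.002,0,0,0,0,0,0.003,0,0,0,0,0,0.003,0,0,0]'

```text
time: 16.0
eef_pos: [0.465, -0.0934, 0.0084]
tcp_rot: [0.013, 1.0, -0.0, 0.0]
contact_force: [-0.5, 0.3, -0.5]
opening: 0.446
finger_force: 81.1
```

Emit:
carry_out --deltas '[0,0,0,0,0,0,0,0,0,0,0,0,0,0,0,0,0,0]' --grip 65

```text
time: 16.38
eef_pos: [0.4649, -0.0934, 0.0081]
tcp_rot: [0.013, 1.0, -0.0, 0.0]
contact_force: [-1.1, 0.1, 0.1]
opening: 0.65
finger_force: 0.0
```

Emit:
carry_out --deltas '[0,0,-0.002,0,0,0,0,0,-0.002,0,0,0,0,0,-0.002,0,0,0]' --grip 20 --grip_force 40

```text
time: 16.75
eef_pos: [0.4646, -0.0933, 0.0098]
tcp_rot: [0.013, 1.0, -0.0, 0.0]
contact_force: [-0.2, -0.5, 1.0]
opening: 0.456
finger_force: 43.5
```

Emit:
carry_out --deltas '[-0.004,0,0,0,0,0,-0.009,0,0,0,0,0,-0.014,0,0,0,0,0,-0.019,0,0,0,0,0,-0.024,0,0,0,0,0]'

```text
time: 17.38
eef_pos: [0.4888, -0.0938, 0.0098]
tcp_rot: [0.013, 1.0, 0.0, -0.0]
contact_force: [-3.6, 0.7, 6.3]
opening: 0.456
finger_force: 44.0
```

Emit:
carry_out --deltas '[-0.004,0,0,0,0,0,-0.008,0,0,0,0,0,-0.012,0,0,0,0,0]'

```text
time: 17.75
eef_pos: [0.5007, -0.0942, 0.0099]
tcp_rot: [0.013, 1.0, -0.0, -0.0]
contact_force: [-3.5, -0.1, 5.3]
opening: 0.463
finger_force: 43.9
```

Emit:
carry_out --deltas '[-0.004,0,0,0,0,0,-0.008,0,0,0,0,0,-0.012,0,0,0,0,0,-0.016,0,0,0,0,0,-0.018,0,0,0,0,0]'

```text
time: 18.38
eef_pos: [0.5187, -0.0947, 0.0099]
tcp_rot: [0.013, 1.0, -0.0, -0.0]
contact_force: [-3.7, 0.2, 5.6]
opening: 0.452
finger_force: 44.0
```

Emit:
carry_out --deltas '[0,0,0,0,0,0,0,0,0,0,0,0]' --grip 75

```text
time: 18.62
eef_pos: [0.5187, -0.0946, 0.0094]
tcp_rot: [0.013, 1.0, 0.0, 0.0]
contact_force: [-0.6, 0.3, 0.2]
opening: 0.747
finger_force: 0.0
```

Emit:
carry_out --deltas '[0,0,-0.03,0,0,0,0,0,-0.045,0,0,0,0.03,0,-0.045,0,0,0,0.057,0,-0.045,0,0,0,0.057,0,-0.045,0,0,0]' --grip 50

```text
time: 19.25
eef_pos: [0.4602, -0.0927, 0.0543]
tcp_rot: [0.013, 1.0, 0.0, -0.0]
contact_force: [-0.1, 0.3, -0.7]
opening: 0.496
finger_force: 0.0
```

Emit:
carry_out --deltas '[0,0,0.02,0,0,0,0,0,0.04,0,0,0,0,0,0.045,0,0,0,0,0,0.045,0,0,0]'

```text
time: 19.75
eef_pos: [0.462, -0.0932, 0.0098]
tcp_rot: [0.013, 1.0, 0.0, 0.0]
contact_force: [-0.1, -0.4, 0.2]
opening: 0.501
finger_force: 0.0
```

Emit:
carry_out --deltas '[0,0,0,0,0,0,0,0,0,0,0,0,0,0,0,0,0,0]' --grip 0 --grip_force 60

```text
time: 20.12
eef_pos: [0.4624, -0.0935, 0.0108]
tcp_rot: [0.013, 1.0, -0.0, 0.001]
contact_force: [-0.1, 0.5, 4.4]
opening: 0.158
finger_force: 58.7
```

Emit:
carry_out --deltas '[-0.004,0,0,0,0,0,-0.008,0,0,0,0,0,-0.012,0,0,0,0,0,-0.014,0,0,0,0,0]'

```text
time: 20.62
eef_pos: [0.475, -0.0937, 0.0108]
tcp_rot: [0.013, 1.0, -0.0, -0.001]
contact_force: [-5.3, 0.0, 9.0]
opening: 0.161
finger_force: 59.3
```

Emit:
carry_out --deltas '[-0.002,0,0,0,0,0,-0.004,0,0,0,0,0,-0.006,0,0,0,0,0]'

```text
time: 21.0
eef_pos: [0.4809, -0.0938, 0.0108]
tcp_rot: [0.013, 1.0, -0.0, -0.001]
contact_force: [-4.0, 0.8, 8.8]
opening: 0.157
finger_force: 59.3
```

Emit:
carry_out --deltas '[-0.002,0,0,0,0,0,-0.004,0,0,0,0,0,-0.006,0,0,0,0,0]'

```text
time: 21.38
eef_pos: [0.4869, -0.094, 0.0108]
tcp_rot: [0.013, 1.0, -0.0, -0.001]
contact_force: [-5.5, 0.1, 8.5]
opening: 0.159
finger_force: 59.3
```

Emit:
carry_out --deltas '[-0.002,0,0,0,0,0,-0.004,0,0,0,0,0]'

```text
time: 21.62
eef_pos: [0.4895, -0.0938, 0.0107]
tcp_rot: [0.012, 1.0, 0.0, -0.003]
contact_force: [-10.3, 1.7, 14.4]
opening: 0.162
finger_force: 59.8
```

Emit:
carry_out --deltas '[-0.002,0,0,0,0,0,-0.004,0,0,0,0,0]'

```text
time: 21.88
eef_pos: [0.4906, -0.0934, 0.0107]
tcp_rot: [0.012, 1.0, 0.001, -0.007]
contact_force: [-18.3, 0.3, 20.7]
opening: 0.156
finger_force: 60.6
```

Emit:
carry_out --deltas '[-0.001,0,0,0,0,0,-0.002,0,0,0,0,0]'

```text
time: 22.12
eef_pos: [0.4929, -0.0933, 0.0108]
tcp_rot: [0.012, 1.0, 0.001, -0.007]
contact_force: [-15.8, 1.8, 18.9]
opening: 0.157
finger_force: 60.4
```

Emit:
carry_out --deltas '[-0.001,0,0,0,0,0,-0.002,0,0,0,0,0]'

```text
time: 22.38
eef_pos: [0.496, -0.0937, 0.0108]
tcp_rot: [0.012, 1.0, 0.001, -0.005]
contact_force: [-11.8, 1.4, 15.8]
opening: 0.158
finger_force: 60.0
```

Emit:
carry_out --deltas '[-0.002,0,0,0,0,0,-0.004,0,0,0,0,0,-0.006,0,0,0,0,0]'

```text
time: 22.75
eef_pos: [0.5023, -0.0939, 0.0107]
tcp_rot: [0.012, 1.0, 0.001, -0.005]
contact_force: [-12.9, 0.9, 15.8]
opening: 0.157
finger_force: 60.0
```

Emit:
carry_out --deltas '[-0.0015,0,0,0,0,0,-0.003,0,0,0,0,0,-0.0045,0,0,0,0,0,-0.006,0,0,0,0,0]'

```text
time: 23.25
eef_pos: [0.5084, -0.0939, 0.0108]
tcp_rot: [0.012, 1.0, 0.001, -0.005]
contact_force: [-11.9, 1.5, 14.9]
opening: 0.155
finger_force: 60.0
```

Emit:
carry_out --deltas '[-0.001,0,0,0,0,0,-0.002,0,0,0,0,0,-0.003,0,0,0,0,0]'

```text
time: 23.62
eef_pos: [0.5114, -0.094, 0.0108]
tcp_rot: [0.012, 1.0, 0.001, -0.005]
contact_force: [-11.2, 1.6, 14.8]
opening: 0.159
finger_force: 59.9
```

Emit:
carry_out --deltas '[-0.001,0,0,0,0,0,-0.002,0,0,0,0,0]'

```text
time: 23.88
eef_pos: [0.5134, -0.094, 0.0108]
tcp_rot: [0.012, 1.0, 0.001, -0.005]
contact_force: [-11.6, 2.2, 14.9]
opening: 0.155
finger_force: 59.9
```

Emit:
carry_out --deltas '[-0.001,0,0,0,0,0,-0.002,0,0,0,0,0]'

```text
time: 24.12
eef_pos: [0.5155, -0.094, 0.0107]
tcp_rot: [0.012, 1.0, 0.001, -0.004]
contact_force: [-12.4, 1.6, 13.5]
opening: 0.158
finger_force: 59.9
```

Emit:
carry_out --deltas '[-0.001,0,0,0,0,0,-0.002,0,0,0,0,0]'

```text
time: 24.38
eef_pos: [0.5181, -0.0942, 0.0108]
tcp_rot: [0.012, 1.0, 0.001, -0.003]
contact_force: [-9.0, 0.7, 12.2]
opening: 0.155
finger_force: 59.7
```

Emit:
carry_out --deltas '[-0.001,0,0,0,0,0,-0.002,0,0,0,0,0]'

```text
time: 24.62
eef_pos: [0.5214, -0.0946, 0.0108]
tcp_rot: [0.012, 1.0, 0.0, -0.002]
contact_force: [-4.4, 0.6, 7.8]
opening: 0.159
finger_force: 59.2
```

Emit:
carry_out --deltas '[-0.001,0,0,0,0,0]'

```text
time: 24.75
eef_pos: [0.5223, -0.0946, 0.0108]
tcp_rot: [0.012, 1.0, 0.0, -0.002]
contact_force: [-6.7, 0.2, 10.4]
opening: 0.161
finger_force: 59.4
```

Emit:
carry_out --deltas '[-0.001,0,0,0,0,0]'

```text
time: 24.88
eef_pos: [0.523, -0.0946, 0.0108]
tcp_rot: [0.012, 1.0, 0.0, -0.002]
contact_force: [-7.8, 0.6, 10.6]
opening: 0.159
finger_force: 59.5
```

Emit:
carry_out --deltas '[-0.0005,0,0,0,0,0,-0.001,0,0,0,0,0]'

```text
time: 25.12
eef_pos: [0.5233, -0.0946, 0.0108]
tcp_rot: [0.012, 1.0, 0.0, -0.003]
contact_force: [-9.2, 0.6, 11.4]
opening: 0.157
finger_force: 59.7
```

Emit:
carry_out --deltas '[-0.0005,0,0,0,0,0,-0.001,0,0,0,0,0]'

```text
time: 25.38
eef_pos: [0.5237, -0.0945, 0.0108]
tcp_rot: [0.012, 1.0, 0.0, -0.004]
contact_force: [-12.4, 0.9, 13.9]
opening: 0.158
finger_force: 59.9
```

Emit:
carry_out --deltas '[-0.0005,0,0,0,0,0,-0.001,0,0,0,0,0]'

```text
time: 25.62
eef_pos: [0.5239, -0.0944, 0.0108]
tcp_rot: [0.012, 1.0, 0.001, -0.005]
contact_force: [-14.4, 1.5, 16.1]
opening: 0.159
finger_force: 60.1
```

Emit:
carry_out --deltas '[-0.0005,0,0,0,0,0,-0.001,0,0,0,0,0]'

```text
time: 25.88
eef_pos: [0.5241, -0.0943, 0.0108]
tcp_rot: [0.012, 1.0, 0.001, -0.006]
contact_force: [-15.2, 1.0, 18.0]
opening: 0.158
finger_force: 60.3
```

Emit:
carry_out --deltas '[0.0015,0,0,0,0,0,0.003,0,0,0,0,0,0.003,0,0,0,0,0]'

```text
time: 26.25
eef_pos: [0.5244, -0.0943, 0.0108]
tcp_rot: [0.013, 1.0, 0.001, -0.002]
contact_force: [-5.5, 2.9, 9.8]
opening: 0.156
finger_force: 59.3
```

Load is nearly off, so I release and rise.

Emit:
carry_out --deltas '[0,0,0,0,0,0,0,0,0,0,0,0,0,0,0,0,0,0]' --grip 60

```text
time: 26.62
eef_pos: [0.5254, -0.0948, 0.0095]
tcp_rot: [0.013, 1.0, 0.0, -0.0]
contact_force: [-0.9, 0.2, 0.0]
opening: 0.597
finger_force: 0.0
```

Emit:
carry_out --deltas '[0,0,-0.02,0,0,0,0,0,-0.045,0,0,0,0,0,-0.08,0,0,0,0.03,0,-0.1,0,0,0,0.03,0,-0.1,0,0,0]'

```text
time: 27.25
eef_pos: [0.4957, -0.0943, 0.1112]
tcp_rot: [0.013, 1.0, -0.001, 0.002]
contact_force: [-0.3, -0.5, -0.5]
opening: 0.599
finger_force: 0.0
```

Emit:
carry_out --deltas '[0,0,0,0,0,0,0,0,0,0,0,0]'

```text
time: 27.5
eef_pos: [0.4953, -0.0939, 0.1086]
tcp_rot: [0.013, 1.0, 0.0, -0.001]
contact_force: [0.3, 0.7, 0.3]
opening: 0.606
finger_force: 0.0
```

Run:
```python
from h import *
s,im,d=shot('wrist'); im2,d2=ctrl.read_camera('side')
print(s['time'],s['eef_pos'])
np.save('w7',d)
o=np.zeros((480,800,3),np.uint8); o[:,:480]=im[:,80:560]; o[:240,480:]=cv2.resize(im2[190:310,260:420],(320,240)); cv2.imwrite('pics/w7.png',o[:,:,::-1])
```

```text
27.5 [ 0.49532944 -0.09386518  0.10855521]
```

View pics/w7.png

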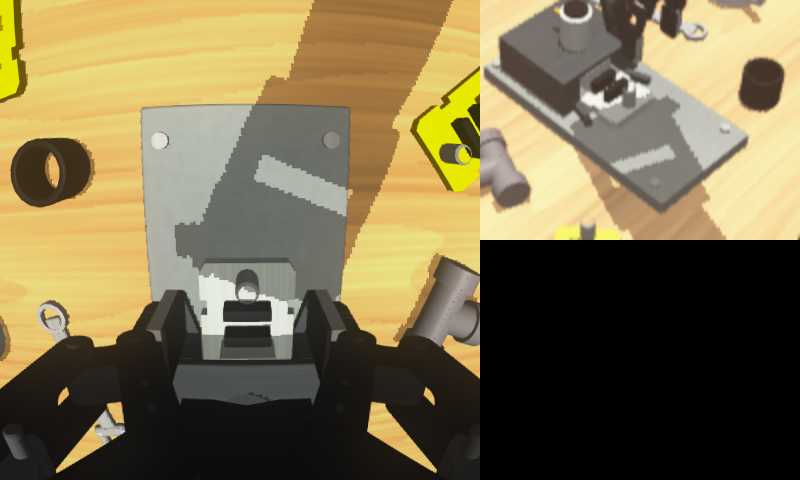

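The plate is straight under the hood, narrow saddle outside, with post top at wrist pixel about (326,292). A quick numeric check, then hand in.

Run:
```python
from h import *
np.set_printoptions(precision=4,suppress=True)
s=ctrl.get_state()
print('edge',atz('wrist',(326,262),.032,s),'post',atz('wrist',(326,292),.06,s))
```

```text
edge [ 0.511  -0.0947  0.032 ] post [ 0.5221 -0.095   0.06  ]
```

```bash
python3 -c "
from plant import ctrl
print(ctrl.sign_off())"
```

```text
the job is handed in; nothing more can be done
None
```

The nest plate is turned end for end and pushed in wide saddle first until it clicked and met the end stop (about 15–18 N). I let go and handed the job in at about 27.5 s; the hand-in gave no verdict, so the result rests on the force readings and a final camera check.

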